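Snap the retaining clip onto a wheel's stub axle

ROBOT

A 6-joint arm with a two-finger parallel gripper is mounted at the origin on the work surface. World frame = base frame: x ahead of the robot, y to its left, z up, the work surface at z = 0. Lengths are in mm, angles in rad, forces in N, time in s.
With the tool pointing down it reaches from about 400 to 825 mm from the base axis. Payload 7 kg.
Tool frame: the origin (TCP) lies on the centre line of the jaws, within the pads' length; the fingertips stand 8 mm ahead of it and the grasp point (between the pads) lies 11 mm behind it; y points along the fingers, z is the direction in which the jaws open and shut, and the axes are right-handed (so a half turn about y gives the same grasp; the last joint's range is limited). The gripper opens to 85 mm and grips with 20 to 120 N. Pads are 22 mm wide; open, the fingers measure 114 mm over their backs; the gripper's body (76 mm by 85 mm) begins 54 mm behind the grasp point. The pads swing forward as they close: fully open they stand 13 mm farther back than shut.
Start: joints at [-0.959, 0.359, 0.012, 0, -1.224, -0.288], TCP at [214.739, -639.908, 239.302] pointing down, gripper open.
Joint ranges: [-3.07, 3.07], [-1.43, 2.12], [-1.02, 1.25], [-3.03, 1.67], [-3.05, -0], [-3.03, 3.03]. Speed limits (rad/s): [2.39, 2.39, 3.01, 3.14, 3.14, 3.14].

INTERFACE

Orientations are given as a rotation vector (axis times angle).
In Python, from cell import env, hand, status, eyes gives the robot as it stands. The module is installed in compiled form; this text tells all that it offers. Calls block until the motion is done:
- env.move_pose(position, orientation): joint-space move of the TCP to a pose.
- env.servo_line(position, rotation=None, rate=150, until_force=None): straight line of the TCP; rotation=None keeps the orientation; rate is the mean speed in mm/s. With until_force (N) it stops when the force on the tool has changed by that much, and returns True; else False.
- env.goto_joints(angles): joint-space move.
- hand.grip(opening): finger opening in mm; the grip force is fixed at half the most; returns when the fingers have stopped.
- env.wait(seconds).
- env.ik(position, orientation): joint angles nearest the present ones, or None.
- status.state(): the state.
- eyes.snapshot(name): name is "scene" or "top"; returns a dict with "image" (420x560x3 uint8, red, green, blue), "range_z" (420x560 float32, mm along the optical axis (not along the pixel's ray), 0 where there is no reading), "fx", "fy", "cx", "cy" (pixels), "k1" (the pictures are not rectified: a ray, as slopes to the right and down, at radius r is drawn at 1 + k1 r^2 times it, then the intrinsics apply), "origin" and "orientation" of the camera in the world. Camera axes: x right, y down, z forward; pixel columns grow to the right and rows downward; lengths in mm; the calibration is good to about 2 mm. A picture is of the moment at which its call begins.
A pose or a line that the arm cannot do raises env.IKError and nothing moves.
- env.job_done(): hands the job in, once; it reports no verdict.
The state is a dict: "time_s": time; "q": joint angles; "qvel": joint speeds; "tau": joint torques, N m; "position": TCP position; "orientation": TCP orientation; "ft_force": force on the tool from outside, world axes, zero at the start; "ft_torque": the same for the moment, N m; "gripper_width": finger opening in mm.
Only numpy, scipy, OpenCV 4.12 (cv2) and the standard library are available. Lean on these libraries where they do the work, as an engineer would, in place of code of your own. Each camera call takes 0.05 s, during which the arm holds its last target. There are 200 camera calls.

TASK

Take the orange-handled fork driver from the rubber mat and use its fork to push the loose E-clip, lying on the tilted wheel, down the slope onto the axle until it snaps fully home in the groove. Then lay the driver back down on the mat and let go. Move the clip only with the driver, and leave the other things on the bench where they are.

Things in the scene. Friction and masses are not known exactly. Their poses are not given: they have to be found in the camera images.
- driver: Fork driver: orange handle, cranked steel shank, flat steel fork blade; 190 mm long, about 200 g, lying on the mat underside down. Origin: middle of the grip, on the flat underside. x points from handle to fork, z up out of the underside. Handle: block 30 mm wide (y), 32 mm tall, from x = -65 to 35 mm; the 10 mm thick shank leaves it 16 mm up and bends down to the blade.
- fork_tip (a point): Point on the driver midway between the ends of its two prongs, 125 mm ahead (x) of the driver's origin and 2.5 mm above its underside; axes as the driver's. The blade is 50 mm wide and 5 mm thick, its underside level with the handle's; the mouth between the prongs is 32 mm wide and 12 mm deep, each prong 9 mm wide.
- axle: Stub axle, fixed, leaning 30 degrees from vertical. Origin: on its centre line, level with the wheel's flat face, which is the lower side of the clip groove. z points out along the axle; x points straight up the slope of the wheel face; y is level. Groove 30 mm in diameter, from z = 0 to 6.5 mm; above it the axle is 38 mm in diameter and ends at z = 29 mm.
- wheel_top (a point): Point on the wheel's flat face at its highest edge, 75 mm up the slope (x) from the axle's origin; axes as the axle's. The wheel is 150 mm across and does not turn or move: black tyre, white centre, brass ring, all flush. Beyond its edge and above its face there is free space for tool and hand; the face is 30 degrees from level.
- clip: Dark spring-steel E-clip, 59 mm across, 4 mm thick, 50 g, lying loose on the wheel face up-slope of the axle, mouth to the axle, tips at it or a few mm short, perhaps turned a little; it may slide down against the axle by itself. Origin: centre of its ring, on its underside. x points to its closed back (mouth at -x), z is square to its plane.
- clip_back (a point): Middle of the clip's closed back, 29.5 mm from its origin, where the fork pushes: down the slope, along the axle's -x. Its arms spring apart on the groove (5 to 20 N of push), then close. Home: clip origin on the axle's origin, 17 mm of travel after its tips touch; the back sits about 5 mm deep in the fork's mouth, so the prong ends are then 25 mm from the axle's centre line.
- mat: Black rubber bench mat, 260 mm (x) by 300 mm (y), 4 mm thick, fixed. Origin: centre of its underside, on the bench. The driver, a screwdriver and a spanner lie on it in lanes 90 mm apart, noses roughly towards its -x edge.
- angle_plate: Green angle plate, fixed, base 205 by 170 mm, origin at the centre of its base on the bench. Its slope falls towards its own -x, roughly towards the robot. The axle is bolted on it: axle origin 34 mm towards -x from this origin and 157 mm above the bench. All of it lies below the plane of the wheel face.
- screwdriver: Bystander on the mat: blue-handled screwdriver, 200 mm long, 26 mm thick, origin at the middle of its length; x points to its tip.
- spanner: Bystander on the mat: flat steel spanner, 180 mm long, 8 mm thick, origin at the middle of its length, x along it.
- spare_wheel: Bystander: spare wheel lying flat, 150 mm across, 40 mm high, origin at the centre of its underside.
- grease_tin: Bystander: red tin, 72 mm across, 62 mm high, standing, origin at the centre of its underside.
- oil_can: Bystander: blue oil can with brass spout, 68 mm across, 165 mm high with the spout, origin at the centre of its underside.
- hammer: Bystander: wooden-handled hammer lying, 260 mm long, origin at the middle of its length.

How it is judged (in metres and radians):
On the way:
1. the clip is home in the groove with the driver's fork still at its back (distance between clip and axle below 0.003 m and angle between the z axis of clip and the z axis of axle, either way round below 0.1 rad and distance between fork_tip and axle below 0.045 m), for 0.1 s.
At the end, for the whole second after the job is handed in: The clip sits in the axle's groove, its origin within 3 mm of the axle's origin and its plane within 0.1 rad of square to the axle. The driver lies at rest on the mat: its origin over the mat, origin and fork less than 40 mm above the mat's origin (distance between clip and axle below 0.003 m and angle between the z axis of clip and the z axis of axle, either way round below 0.1 rad and x of driver in the frame of mat between -0.13 and 0.13 m and y of driver in the frame of mat between -0.15 and 0.15 m and z of each of driver, fork_tip in the frame of mat below 0.04 m and linear speed of each of driver, clip below 0.02 m/s); the robot touches nothing.
It fails at once if the gripper or arm pushes the clip itself (contact force between clip and the fingers above 1 N or contact force between clip and the arm above 1 N).
It fails at once if another thing on the bench is shifted more than 40 mm (distance of any of screwdriver, spanner, spare_wheel, grease_tin, oil_can, hammer from where it was at the start of the episode above 0.04 m).
It also fails if it takes over 58 s, if anything falls off the work surface, if the arm or the gripper's body presses on something with over 40 N, if the wrist force passes 120 N, or if a joint passes its speed limit or range.

## Working session

There is one attempt and no reset: what is moved stays moved. The work goes in short steps, each a Python script; the robot and the scene stay as the last script left them, time stands still between calls to the robot, and variables do not carry over. Pictures are saved under pics/ and viewed, about 8 in all and at most 12, crops included, and the job is handed in when it is done.

```bash
mkdir -p pics; cat > h.py <<'E'
import numpy as np, cv2
from scipy.spatial.transform import Rotation as R
from cell import env, hand, status, eyes
def world(s, mask=None):
    """HxWx3 world points from range image"""
    K=np.array([[s['fx'],0,s['cx']],[0,s['fy'],s['cy']],[0,0,1]],float)
    h,w=s['range_z'].shape
    u,v=np.meshgrid(np.arange(w),np.arange(h))
    xy=cv2.undistortPoints(np.stack([u,v],-1).reshape(-1,1,2).astype(float),K,np.array([s['k1'],0,0,0,0.])).reshape(h,w,2)
    rays=np.dstack([xy,np.ones((h,w))])
    M=R.from_rotvec(s['orientation']).as_matrix()
    rw=rays@M.T
    return np.array(s['origin'])+rw*s['range_z'][...,None], rw
E
python3 - <<'E'
from h import *
for n in('scene','top'):
    s=eyes.snapshot(n); np.savez(''+n+'0.npz',**s)
    cv2.imwrite(f'pics/{n}0.png',cv2.cvtColor(s['image'],cv2.COLOR_RGB2BGR))
    print(n,s['fx'],s['k1'],s['origin'],s['orientation'],(s['range_z']==0).mean())
st=status.state(); print(st['time_s'],st['orientation'],st['gripper_width'],st['ft_force'])
E
```

```text
scene 481.33907334607005 -0.11769221238228858 [1493.58981597 -383.12167556  796.20110134] [-1.86399303 -1.24107588  0.66846783] 0.0040391156462585035
top 467.48058622835185 0.01785231736435332 [ 366.06037853   -5.04989876 1262.90484963] [-2.08336107  2.14178641 -0.17615613] 0.0038860544217687075
0.1 [-1.55439586 -0.25369637  0.25427026] 85.20013532905679 [ 0.04935844 -0.24330481 -0.37611373]
```

View pics/scene0.png

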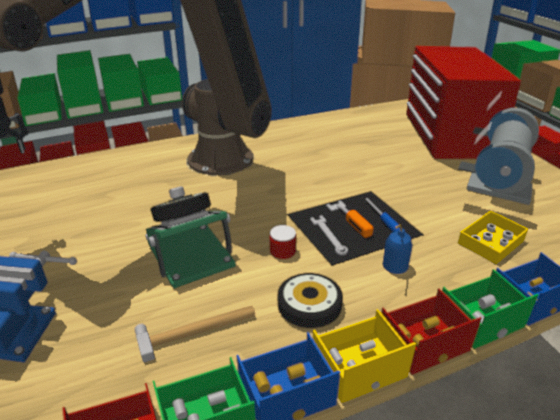

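View pics/top0.png

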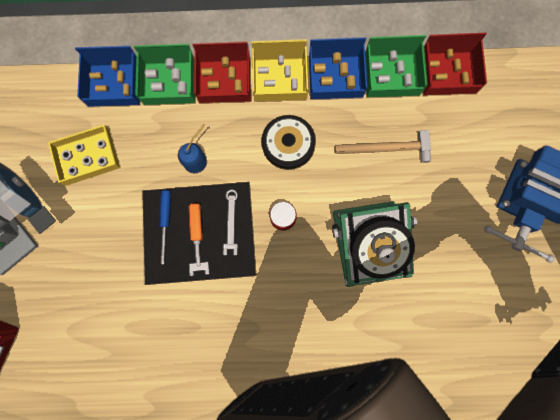

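Scene view: wheel and plate at (190,215), mat with spanner, driver, screwdriver at (355,225). Top view: driver between the others with its orange handle at (196,222) and fork at (199,268), and the wheel at (383,247) with the clip near (384,240). World x is up in the picture, and the driver already points roughly down-slope.

```bash
cat > m.py <<'E'
from h import *
def P(n): 
    s=dict(np.load(n)); W,r=world(s); return s,W,r,cv2.cvtColor(s['image'],cv2.COLOR_RGB2HSV)
def onplane(s,r,mask,z):
    o=np.array(s['origin']); d=r[mask]; return o+d*((z-o[2])/d[:,2])[:,None]
def rect(p): 
    (c,wh,a)=cv2.minAreaRect(p[:,:2].astype(np.float32)); return np.round(c,1),np.round(wh,1),round(a,1)
def plane(p):
    c=np.median(p,0)
    for _ in range(6):
        n=np.linalg.svd(p-c,full_matrices=False)[2][2]; n*=np.sign(n[2]); d=(p-c)@n
        p=p[abs(d)<max(3,1.5*d.std())] ; c=p.mean(0)
    return c,n,d.std()
E
python3 - <<'E'
from m import *
for n,roi,wroi in(('scene0.npz',(170,260,280,430),(185,240,140,225)),('top0.npz',(180,290,140,260),(210,285,340,420))):
    s,W,r,hsv=P(n); H,S,V=cv2.split(hsv)
    box=np.zeros(H.shape,bool); box[roi[0]:roi[1],roi[2]:roi[3]]=1
    o=(H>5)&(H<14)&(S>200)&(V>130)&box      # orange
    mat=(V<50)&box
    Wm=W[mat]; print(n,'mat z',np.median(Wm[:,2]),'n',mat.sum(),rect(onplane(s,r,mat,4)))
    p=W[o]; print('orange n',o.sum(),'z pct',np.percentile(p[:,2],[5,25,50,75,95]).round(1),'mean',p.mean(0).round(1))
    if 'top' in n:
        q=onplane(s,r,o,36); print('rect',rect(q)); mu=q.mean(0); ev=np.linalg.svd(q-mu,full_matrices=False)[2][0]; print(mu.round(1),ev.round(3))
    st=(S<70)&(V>120)&box; print('steel n',st.sum())
    # wheel white
    b=np.zeros(H.shape,bool); b[wroi[0]:wroi[1],wroi[2]:wroi[3]]=1
    c,nn,sd=plane(W[b]); print('wheel plane',c.round(1),nn.round(4),'tilt',np.degrees(np.arccos(nn[2])).round(2),sd)
    im=s['image'][wroi[0]-15:wroi[1]+15,wroi[2]-15:wroi[3]+15]
    cv2.imwrite(f'pics/w_{n[:3]}.png',cv2.cvtColor(cv2.resize(im,None,fx=5,fy=5,interpolation=cv2.INTER_CUBIC),cv2.COLOR_RGB2BGR))
a=cv2.imread('pics/w_top.png'); print(a.shape)
s,_,_,_=P('top0.npz'); im=s['image'][180:290,140:260]
b=cv2.cvtColor(cv2.resize(im,None,fx=3,fy=3,interpolation=cv2.INTER_CUBIC),cv2.COLOR_RGB2BGR)
a=cv2.resize(a,(440,420)); cv=np.zeros((420,800,3),np.uint8); cv[:,:440]=a; cv[:330,440:]=b; cv2.imwrite('pics/combo.png',cv)
E
```

```text
scene0.npz mat z 3.3725441212988017 n 3029 (array([542.8, 231. ]), array([250.6, 288.7]), 3.4)
orange n 11 z pct [ 7.6 23.1 28.1 30.6 33.9] mean [581.1 235.5  24.9]
steel n 705
wheel plane [ 416.7 -242.2  104.8] [-0.3688  0.3072  0.8773] tilt 28.68 16.916879492680863
top0.npz mat z 3.7420638966574415 n 7980 (array([537. , 235.3]), array([254.5, 294.8]), 3.1)
orange n 7 z pct [29.  29.7 30.1 31.  31.9] mean [540.7 223.3  30.3]
rect (array([544. , 222.1]), array([61.7,  2.7]), 0.3)
[539.9 222.3  36. ] [-0.999 -0.041 -0.   ]
steel n 791
wheel plane [ 453.6 -229.3  125.6] [-0.8167 -0.1835  0.5471] tilt 56.83 12.036017312517103
(525, 550, 3)
```

View pics/combo.png

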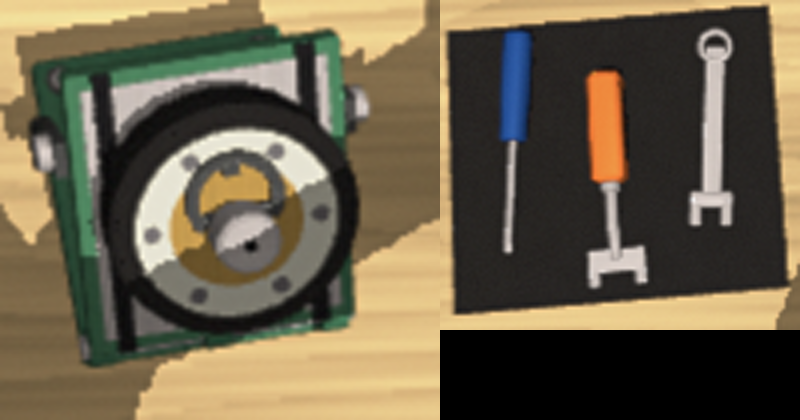

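Left crop: the clip ring is up-slope of the axle, near crop (233,185), with its tips at the hub (248,242) and turned a few degrees. Right crop: the driver handle is at (606,127) and the fork mouth at (617,278), pointing toward the robot. My masks were too strict, so I'm refining them.

```bash
python3 - <<'E'
from m import *
from scipy.optimize import least_squares
def circ(q):
    f=lambda x: np.hypot(q[:,0]-x[0],q[:,1]-x[1])-x[2]
    r=least_squares(f,[*q.mean(0),50],loss='soft_l1',f_scale=1); return r.x,np.std(f(r.x))
for n,roi,seed in(('top0.npz',(180,290,140,260),(382,240)),('scene0.npz',(170,260,280,430),None)):
    s,W,r,hsv=P(n); H,S,V=cv2.split(hsv); o3=np.array(s['origin'])
    box=np.zeros(H.shape,bool); box[roi[0]:roi[1],roi[2]:roi[3]]=1
    o=(H>3)&(H<16)&(S>160)&(V>80)&box&(W[...,2]<60)
    p=W[o]; print(n,'orange n',o.sum(),'z pct',np.percentile(p[:,2],[5,25,50,75,95,99]).round(1))
    t=o&(W[...,2]>31); q=onplane(s,r,t,36); mu=q.mean(0); ev=np.linalg.svd(q-mu,full_matrices=False)[2][0]
    print(' handle top',t.sum(),rect(q),mu.round(1),ev.round(3),'yaw',np.degrees(np.arctan2(-ev[1]*np.sign(ev[0]),-abs(ev[0]))))
    st=(S<60)&(V>90)&box&(W[...,2]<60)
    k,lab,stat,cen=cv2.connectedComponentsWithStats(st.astype(np.uint8))
    for i in range(1,k):
        if stat[i,4]>25:
            m=lab==i; q=onplane(s,r,m,9); print(' steel',cen[i].round(),stat[i,4],rect(q),'xmin pts',q[:,0].min().round(1))
            for lo in range(int(q[:,0].min()),int(q[:,0].min())+40,4):
                z=q[(q[:,0]>=lo)&(q[:,0]<lo+4),1]; print('   ',lo,z.min().round(1),z.max().round(1),len(z),end=';') if len(z) else 0
            print()
    if seed:
        m=((V>75)|(S>120)&(V>60)).astype(np.uint8)
        yy,xx=np.mgrid[:420,:560]; m[np.hypot(xx-383,yy-247)>32]=0
        k,lab,stat,cen=cv2.connectedComponentsWithStats(m); i=lab[225,383]
        print('comp',i,stat[i],cen[i]); m=(lab==i).astype(np.uint8)
        hull=cv2.convexHull(cv2.findContours(m,0,1)[0][0]); face=np.zeros_like(m); cv2.fillPoly(face,[hull],1)
        ring=(face>0)&(S<70)&(V>90)
        ring[(np.hypot(xx-387,yy-255)<11)]=0
        p=W[ring]; c,nn,sd=plane(p); print('plane',len(p),c.round(2),nn.round(4),'tilt',np.degrees(np.arccos(nn[2])).round(2),'az',np.degrees(np.arctan2(nn[1],nn[0])).round(2),sd.round(2))
        # hull boundary to plane, impose 30 deg tilt
        az=np.arctan2(nn[1],nn[0])
        n30=np.array([.5*np.cos(az),.5*np.sin(az),np.cos(np.pi/6)])
        ux=np.array([-np.cos(np.pi/6)*np.cos(az),-np.cos(np.pi/6)*np.sin(az),.5]); uy=np.cross(n30,ux)
        hp=hull[:,0]; d=r[hp[:,1],hp[:,0]]; q=o3+d*(((c-o3)@n30)/(d@n30))[:,None]
        x,sd=circ(np.c_[(q-c)@ux,(q-c)@uy]); ctr=c+x[0]*ux+x[1]*uy
        print('white circle',x.round(2),sd.round(2),'centre',ctr.round(2))
        np.savez('axle.npz',c=ctr,n=n30,x=ux,y=uy)
        b=np.hypot(xx-383,yy-247)<38
        L=(W-ctr)@np.c_[ux,uy,n30]   # axle frame
        top=b&(L[...,2]>22)&(L[...,2]<36)&(np.hypot(L[...,0],L[...,1])<40)
        print('axle top pts',top.sum(),np.median(L[top],0).round(2),rect(L[top]))
E
```

```text
top0.npz orange n 446 z pct [ 5.8 31.9 34.3 36.  38.4 40.4]
 handle top 356 (array([559.8, 237.1]), array([97.1, 29.9]), 2.4) [560.3 237.1  36. ] [-0.998 -0.058 -0.   ] yaw -176.69902169441917
 steel [230. 223.] 513 (array([562.8, 146.6]), array([ 37.8, 179. ]), 89.5) xmin pts 473.2
    473 131.2 166.1 16;    477 131.1 166.1 8;    481 131.1 166.1 16;    485 131.1 166.1 8;    489 128.3 166.1 30;    493 128.3 166.1 15;    497 128.3 166.0 28;    501 139.0 166.0 7;    505 139.0 155.2 14;    509 139.0 155.2 7;
 steel [163. 245.] 105 (array([502. , 328.7]), array([  7.6, 100. ]), 88.5) xmin pts 452.1
    452 327.3 332.7 4;    456 327.4 332.8 4;    460 327.5 332.9 5;    464 327.6 332.9 4;    468 327.7 333.1 5;    472 327.7 333.1 3;    476 327.8 333.2 5;    480 327.9 330.6 2;    484 325.3 330.7 5;    488 325.4 330.8 3;
 steel [198. 262.] 294 (array([466.2, 232.1]), array([90.7, 51. ]), 0.6) xmin pts 420.7
    420 209.0 257.1 10;    424 206.4 257.2 13;    428 206.4 257.2 14;    432 206.4 257.2 27;    436 206.4 257.3 31;    440 206.4 257.3 30;    444 206.4 257.4 30;    448 206.4 257.4 28;    4
[... 952 characters left out ...]
12.0 253.5 3;    424 203.9 253.6 7;    428 201.4 248.1 7;    432 201.7 256.5 13;    436 204.4 253.8 13;    440 204.7 256.6 13;    444 202.2 256.7 15;    448 204.9 251.2 12;    452 202.5 254.0 14;    456 202.7 251.3 12;
 steel [330. 234.] 389 (array([562.8, 141.4]), array([ 42.8, 186.7]), 86.3) xmin pts 469.7
    469 132.6 166.5 6;    473 127.8 161.5 7;    477 125.6 166.8 9;    481 126.1 167.2 10;    485 126.6 164.9 12;    489 129.2 167.6 10;    493 124.4 165.3 14;    497 124.9 163.0 10;    501 125.4 160.7 12;    505 128.0 158.5 11;
 steel [286. 228.] 50 (array([491.5,  49. ]), array([32. , 44.2]), 83.7) xmin pts 468.2
    468 35.1 47.3 3;    472 37.7 45.4 4;    476 35.8 50.6 5;    480 36.5 46.1 3;    484 41.7 56.5 5;    488 42.4 57.2 4;    492 38.0 59.7 5;    496 45.7 63.0 4;    500 36.9 55.9 4;    504 32.5 63.6 6;
  return _methods._mean(a, axis=axis, dtype=dtype,
  ret = um.true_divide(
```

```bash
cat > wheel.py <<'E'
from m import *
from scipy.optimize import least_squares
def circ(q):
    f=lambda x: np.hypot(q[:,0]-x[0],q[:,1]-x[1])-x[2]
    r=least_squares(f,[*q.mean(0),50],loss='soft_l1',f_scale=1); return r.x,np.std(f(r.x))
s,W,r,hsv=P('top0.npz'); H,S,V=cv2.split(hsv); o3=np.array(s['origin'])
yy,xx=np.mgrid[:420,:560]
m=((V>85)&(np.hypot(xx-383,yy-247)<27)).astype(np.uint8)
k,lab,stat,cen=cv2.connectedComponentsWithStats(m); i=1+stat[1:,4].argmax(); print('comp',stat[i],cen[i])
m=(lab==i).astype(np.uint8); hull=cv2.convexHull(max(cv2.findContours(m,0,1)[0],key=len))
face=np.zeros_like(m); cv2.fillPoly(face,[hull],1)
ring=(np.hypot(xx-383,yy-247)<29)&(np.hypot(xx-385,yy-249)>19)
ring&=np.isfinite(W[...,2])&(W[...,2]>100)&(W[...,2]<215)
p=W[ring]; c=p.mean(0)
for _ in range(8):
    nn=np.linalg.svd(p-c,full_matrices=False)[2][2]; nn*=np.sign(nn[2]); d=(p-c)@nn; p=p[abs(d)<2.5*d.std()]; c=p.mean(0)
print('plane',len(p),c.round(2),nn.round(4),'tilt',np.degrees(np.arccos(nn[2])).round(2),'az',np.degrees(np.arctan2(nn[1],nn[0])).round(2),d.std().round(2))
az=np.arctan2(nn[1],nn[0])
def frame(az):
    n=np.array([.5*np.cos(az),.5*np.sin(az),np.cos(np.pi/6)])
    x=np.array([-np.cos(np.pi/6)*np.cos(az),-np.cos(np.pi/6)*np.sin(az),.5]); return np.c_[x,np.cross(n,x),n]
A=frame(az)
hp=hull[:,0]; d=r[hp[:,1],hp[:,0]]; q=o3+d*(((c-o3)@A[:,2])/(d@A[:,2]))[:,None]
x,sd=circ(((q-c)@A)[:,:2]); ctr=c+A[:,:2]@x[:2]
print('white circle',x.round(2),sd.round(2),'centre',ctr.round(2))
print('z of centre should be 157')
L=(W-ctr)@A
top=(L[...,2]>23)&(L[...,2]<35)&(np.hypot(L[...,0],L[...,1])<30)
print('axle top n',top.sum(),'median',np.median(L[top],0).round(2),'rect',rect(L[top]))
# clip: dark steel pixels inside face, on plane z=4
dark=(face>0)&(S<90)&(V>30)&(V<125)
d=r; Q=o3+d*(((ctr+4*A[:,2]-o3)@A[:,2])/(d@A[:,2]))[...,None]; LQ=(Q-ctr)@A
g=np.hypot(LQ[...,0],LQ[...,1])
print('px of (0,0,29),(25,0,4)')
np.savez('axle.npz',c=ctr,A=A)
# unwarped view of clip plane: 4px/mm, up = axle +x, left=+y
K=np.array([[s['fx'],0,s['cx']],[0,s['fy'],s['cy']],[0,0,1]],float); M=R.from_rotvec(s['orientation']).as_matrix()
gx,gy=np.meshgrid(np.arange(80,-80,-.3),np.arange(80,-80,-.3),indexing='ij')
pts=ctr+np.stack([gx,gy,np.full_like(gx,4)],-1)@A.T
pc=(pts-o3)@M
uv=cv2.projectPoints(pc.reshape(-1,1,3),np.zeros(3),np.zeros(3),K,np.array([s['k1'],0,0,0,0.]))[0].reshape(*gx.shape,2).astype(np.float32)
un=cv2.remap(s['image'],uv,None,cv2.INTER_CUBIC)
for rad in(75,29.5): cv2.circle(un,(267,267),int(rad/.3),(255,0,255),1)
cv2.imwrite('pics/unwarp.png',cv2.cvtColor(un,cv2.COLOR_RGB2BGR))
E
python3 wheel.py
```

```text
comp [ 358  227   51   47 1692] [383.36702128 250.10933806]
plane 1365 [ 466.84 -228.43  160.89] [-0.4911 -0.0632  0.8688] tilt 29.68 az -172.67 1.85
white circle [-8.28 -2.91 60.12] 0.38 centre [ 460.1  -232.23  156.75]
z of centre should be 157
axle top n 201 median [ 1.45  0.78 29.36] rect (array([1.1, 1.1]), array([35.3, 36.3]), 85.8)
px of (0,0,29),(25,0,4)
```

View pics/unwarp.png

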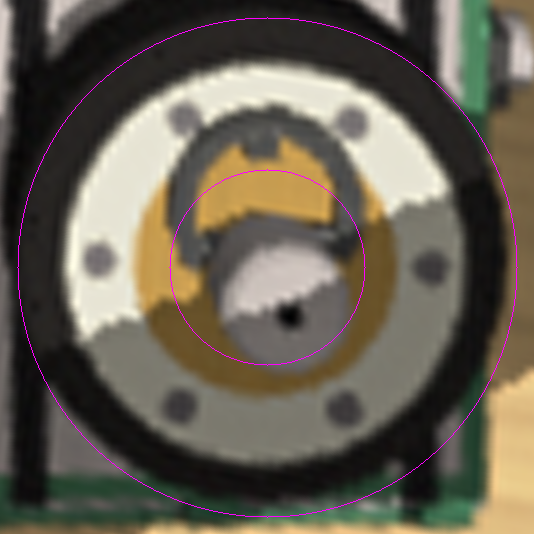

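The white ring fits a circle (residual 0.4 mm) and its centre height is 156.8 (must be 157). The tilt is 29.7° (30) and the axle top is at 29.4 (29). In the unwarped view the clip spans columns 168–362, which is 58 mm (59 given). Its back is at (265,105), so 48.6 mm up-slope, with y about +0.6. The driver's handle-to-tip distance is 140.6 (140). Next is the grasp.

```bash
cat > plan.py <<'E'
from h import *
a=np.load('axle.npz'); AC,AA=a['c'],a['A']
yaw=np.radians(-177.7); d=np.array([np.cos(yaw),np.sin(yaw),0])
RD0=np.c_[d,np.cross([0,0,1],d),[0,0,1]]; DO=np.array([560.1,237.1,4])+15*d   # driver on mat
RDP=np.c_[-AA[:,0],-AA[:,1],AA[:,2]]                                        # driver when pushing
sg=1
def tcp(origin,Rd,sg=None):
    sg=globals()['sg'] if sg is None else sg
    z=sg*Rd[:,1]; y=-Rd[:,2]; M=np.c_[np.cross(y,z),y,z]
    return np.array(origin)+11*Rd[:,2], R.from_matrix(M).as_rotvec()
def push(fx,h,fy=0.):  # fork prong ends at fx upslope, underside h above face
    return tcp(AC+AA@np.array([fx+125,fy,h]),RDP)
E
python3 - <<'E'
import plan; from plan import *
print(R.from_rotvec(status.state()['orientation']).as_matrix().round(2))
for s in(1,-1):
    plan.sg=s
    for p in(tcp(DO+[0,0,230],RD0),tcp(DO,RD0),push(70,80),push(60,10),push(25,0)):
        q=env.ik(*p); print(s,p[0].round(),None if q is None else np.round(q,2))
E
```

```text
[[ 0.95 -0.   -0.32]
 [ 0.32  0.    0.95]
 [-0.   -1.    0.  ]]
1 [545. 236. 245.] [ 0.74  0.22 -0.16  0.   -1.18  0.87]
1 [545. 236.  15.] [ 0.74  0.46 -0.42  0.   -0.69  0.87]
1 [ 582. -216.  333.] [-0.12 -0.02 -0.28 -0.17 -0.81  1.91]
1 [ 609. -213.  267.] [-0.11  0.06 -0.34 -0.19 -0.67  1.93]
1 [ 583. -216.  241.] [-0.13  0.05 -0.4  -0.22 -0.62  1.97]
-1 [545. 236. 245.] [ 0.74  0.22 -0.16  0.   -1.18 -2.27]
-1 [545. 236.  15.] [ 0.74  0.46 -0.42 -0.   -0.69 -2.27]
-1 [ 582. -216.  333.] [-0.12 -0.02 -0.28 -0.17 -0.81 -1.23]
-1 [ 609. -213.  267.] [-0.11  0.06 -0.34 -0.19 -0.67 -1.21]
-1 [ 583. -216.  241.] [-0.13  0.05 -0.4  -0.22 -0.62 -1.17]
```

```bash
python3 - <<'E'
from plan import *
t=lambda:status.state()['time_s']
p0=np.array(status.state()['position'])
env.servo_line(p0+[0,0,130],rate=250)
p,o=tcp(DO+[0,0,230],RD0); env.move_pose(p,o); hand.grip(65); print(t())
env.servo_line(tcp(DO+[0,0,60],RD0)[0],rate=250)
print('hit',env.servo_line(tcp(DO,RD0)[0],rate=80,until_force=15)); print(t(),status.state()['position'])
hand.grip(20); st=status.state(); print(t(),st['gripper_width'],np.round(st['ft_force'],1))
env.servo_line(tcp(DO+[0,0,250],RD0)[0],rate=200); st=status.state(); print(t(),st['gripper_width'],np.round(st['ft_force'],2),np.round(st['ft_torque'],2))
for n in('scene','top'):
    s=eyes.snapshot(n); np.savez(''+n+'1.npz',**s)
im=np.load('scene1.npz')['image'][60:290,130:430]; cv2.imwrite('pics/s1.png',cv2.cvtColor(cv2.resize(im,None,fx=2.5,fy=2.5),cv2.COLOR_RGB2BGR))
E
```

```text
4.4083
hit False
6.1417 [545.4279286  236.72853641  15.35598148]
6.55 29.182343827645305 [-1.6 -0.3  6.1]
7.95 28.956977865741166 [ 0.76  0.31 -2.67] [0.   0.04 0.01]
```

View pics/s1.png

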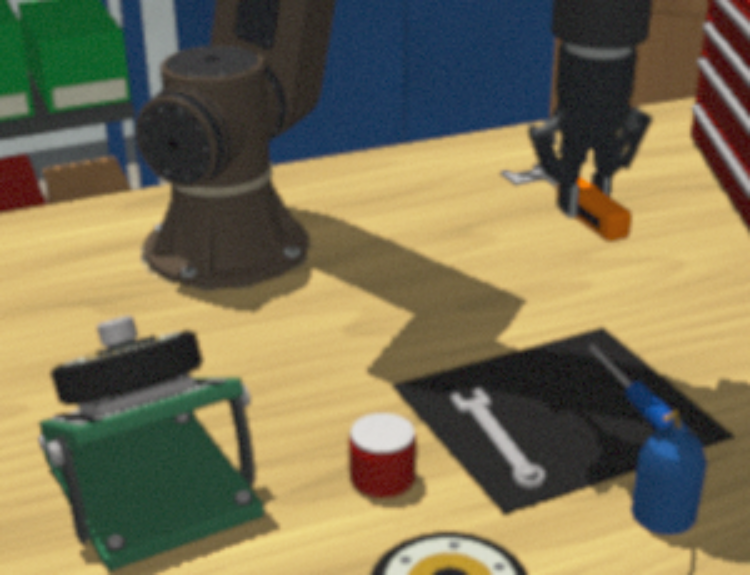

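The driver is held in the jaws at crop (590,200), roughly level, with the fork at (520,177), and the bystanders haven't moved. Next I'll bring it to the wheel and check the fork against the clip in the same picture.

```bash
cat > look.py <<'E'
from m import *
def unwarp(s,AC,AA,z,fn):
    K=np.array([[s['fx'],0,s['cx']],[0,s['fy'],s['cy']],[0,0,1]],float); M=R.from_rotvec(s['orientation']).as_matrix()
    gx,gy=np.meshgrid(np.arange(100,-60,-.3),np.arange(80,-80,-.3),indexing='ij')
    pc=(AC+np.stack([gx,gy,np.full_like(gx,z)],-1)@AA.T-np.array(s['origin']))@M
    uv=cv2.projectPoints(pc.reshape(-1,1,3),np.zeros(3),np.zeros(3),K,np.array([s['k1'],0,0,0,0.]))[0].reshape(*gx.shape,2).astype(np.float32)
    cv2.imwrite(fn,cv2.cvtColor(cv2.remap(s['image'],uv,None,cv2.INTER_CUBIC),cv2.COLOR_RGB2BGR))
E
python3 - <<'E'
from plan import *; from look import unwarp
t=lambda:status.state()['time_s']
env.move_pose(*push(70,120)); print(t())
env.servo_line(push(62,12)[0],rate=150)
env.wait(.3); st=status.state(); print(t(),np.round(st['ft_force'],2),st['position'],push(62,12)[0],st['gripper_width'])
s=eyes.snapshot('top'); np.savez('top2.npz',**s); s2=eyes.snapshot('scene'); np.savez('scene2.npz',**s2)
unwarp(s,AC,AA,14.5,'pics/u2.png')
im=s2['image'][120:290,100:300]; cv2.imwrite('pics/s2.png',cv2.cvtColor(cv2.resize(im,None,fx=3.5,fy=3.5),cv2.COLOR_RGB2BGR))
W,_=world(s); L=(W-AC)@AA; hsv=cv2.cvtColor(s['image'],cv2.COLOR_RGB2HSV)
b=(L[...,0]>55)&(L[...,0]<92)&(abs(L[...,1])<28)&(L[...,2]>5)&(L[...,2]<30)
print(b.sum(),np.percentile(L[b],[2,10,50,90,98],axis=0).round(1))
E
```

```text
9.7583
10.9333 [-0.51 -0.06 -2.23] [ 609.32576911 -213.16369347  271.12995601] [ 609.31324131 -213.0304809   270.16964801] 29.133892433447542Traceback (most recent call last):
  File "<stdin>", line 11, in <module>
    return _quantile_unchecked(
        a, q, axis, out, overwrite_input, method, keepdims, weights)
    return _ureduce(a,
                    func=_quantile_ureduce_func,
    ...<5 lines>...
                    overwrite_input=overwrite_input,
                    method=method)
    r = func(a, **kwargs)
    result = _quantile(arr,
                       quantiles=q,
    ...<2 lines>...
                       out=out,
                       weights=wgt)
    slices_having_nans = np.isnan(arr[-1, ...])
                                  ~~~^^^^^^^^^
IndexError: index -1 is out of bounds for axis 0 with size 0
```

View pics/u2.png

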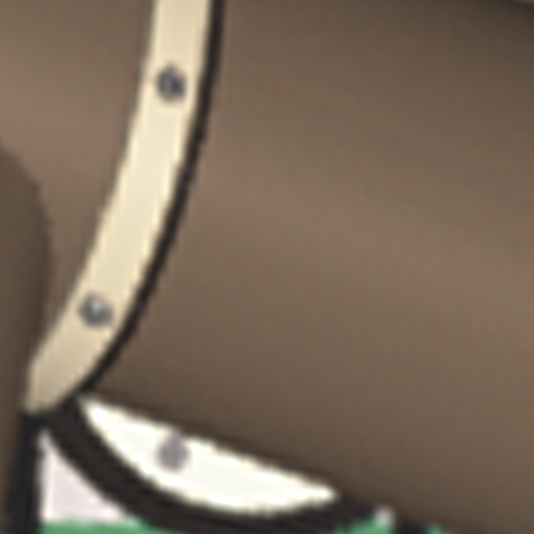

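View pics/s2.png

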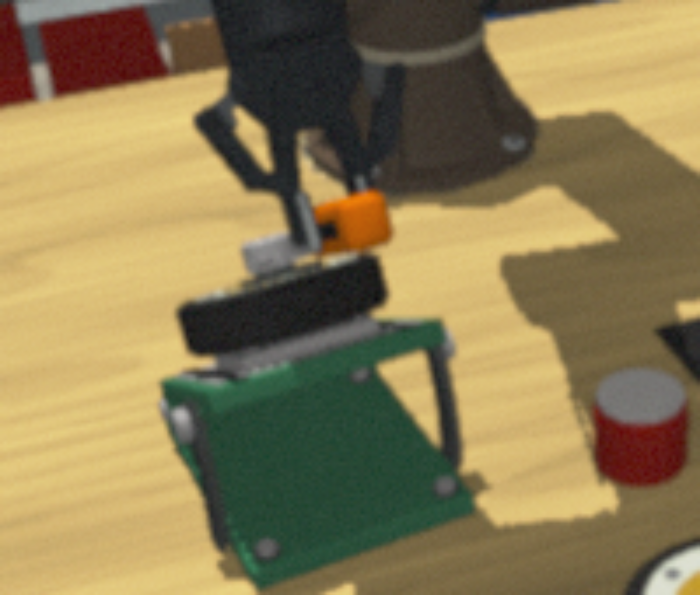

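The top view is blocked by the arm. The side view (my 7th picture) shows the fork blade at (270,252) over the wheel's upper edge and the blade about parallel to the face. I'll find the height by touch, then push in small steps while logging force.

```bash
python3 - <<'E'
from plan import *
def L():
    st=status.state(); p=(np.array(st['position'])-AC)@AA-[125,0,11]; return st['time_s'],p.round(2),st['ft_force']@AA
f0=L()[2]
hit=env.servo_line(push(62,-4)[0],rate=15,until_force=4); t,p,f=L(); print('touch',hit,t,p,(f-f0).round(1))
h=p[2]
# commanded height offset: robot reads ~1mm high of command
hc=h-0.8+0.6
env.servo_line(push(62,hc)[0],rate=15); t,p,f=L(); print('lift',p,(f-f0).round(1))
for fx in np.arange(58,33.9,-4):
    hit=env.servo_line(push(fx,hc)[0],rate=30,until_force=30); t,p,f=L(); print(fx,hit,round(t,2),p,(f-f0).round(1))
    if hit: break
E
```

```text
touch True 11.8167 [62.06 -0.19 -0.28] [3.1 0.2 6.3]
lift [62.07 -0.15 -0.37] [ 1.2 -0.7  5.5]
58.0 False 12.35 [ 5.781e+01 -1.000e-02 -3.400e-01] [0.7 0.5 4.9]
54.0 False 12.63 [53.81  0.   -0.34] [1.5 1.1 6.3]
50.0 False 12.92 [ 5.001e+01 -3.000e-02 -3.400e-01] [ 2.5 -0.1  6.9]
46.0 False 13.2 [46.24 -0.12 -0.28] [2.8 0.5 7.6]
42.0 False 13.48 [42.46 -0.16 -0.19] [ 2.1 -0.   8.1]
38.0 False 13.77 [ 3.927e+01 -2.500e-01  2.000e-02] [3.9 0.4 7.9]
34.0 False 14.05 [37.69 -0.43  0.59] [8.2 1.9 8.7]
```

```bash
python3 - <<'E'
from plan import *
def L():
    st=status.state(); p=(np.array(st['position'])-AC)@AA-[125,0,11]; return st['time_s'],p.round(2),st['ft_force']@AA
f0=np.array([-0.51,-.06,-2.23])@AA
env.wait(.3); t,p,f=L(); print('settled',p,(f-f0).round(1))
for fx in np.arange(32,21.9,-2):
    hit=env.servo_line(push(fx,-.6)[0],rate=20,until_force=30); t,p,f=L(); print(fx,hit,round(t,2),p,(f-f0).round(1))
    if hit or f[0]-f0[0]>40: break
s2=eyes.snapshot('scene'); np.savez('scene3.npz',**s2)
im=s2['image'][160:260,120:260]; cv2.imwrite('pics/s3.png',cv2.cvtColor(cv2.resize(im,None,fx=5,fy=5,interpolation=2),cv2.COLOR_RGB2BGR))
E
```

```text
settled [37.71 -0.45  0.57] [8.7 0.4 7. ]
32.0 False 14.6 [36.81 -0.51  0.72] [11.   1.2  7.3]
30.0 False 14.85 [35.26 -0.54  0.82] [12.3  2.3  6.4]
28.0 False 15.1 [32.9  -0.51  0.75] [10.6  1.8  7.3]
26.0 False 15.35 [28.9  -0.33  0.28] [7.6 0.8 8.1]
24.0 False 15.6 [ 2.559e+01 -2.800e-01  2.000e-02] [5.6 0.1 8.4]
22.0 False 15.85 [23.28 -0.3  -0.03] [ 5.4 -0.3  8. ]
```

View pics/s3.png

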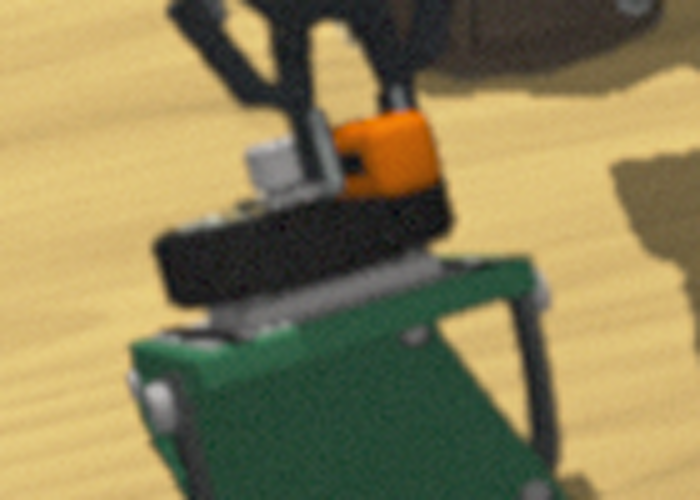

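The force peaked at 12 N and then fell, which looks like the arms opening and closing. I'll push on until there's a firm stop.

```bash
python3 - <<'E'
from plan import *
def L():
    st=status.state(); p=(np.array(st['position'])-AC)@AA-[125,0,11]; return st['time_s'],p.round(2),st['ft_force']@AA
f0=np.array([-0.51,-.06,-2.23])@AA
for fx in np.arange(21,11.9,-1):
    hit=env.servo_line(push(fx,-.6)[0],rate=15,until_force=25); t,p,f=L(); print(fx,hit,round(t,2),p,(f-f0).round(1))
    if hit or f[0]-f0[0]>22: break
env.wait(.3); t,p,f=L(); print(t,p,(f-f0).round(1))
E
```

```text
21.0 False 16.15 [22.74 -0.37  0.06] [ 5.2 -0.3  7.8]
20.0 False 16.4 [22.4  -0.45  0.18] [6.2 0.3 7.8]
19.0 False 16.65 [22.06 -0.54  0.33] [ 8.8 -0.   7.9]
18.0 False 16.9 [21.81 -0.6   0.5 ] [8.6 0.3 7.3]
17.0 False 17.15 [21.56 -0.71  0.66] [11.9  0.5  7.7]
16.0 False 17.4 [21.31 -0.79  0.82] [12.1  1.1  5.6]
15.0 False 17.65 [21.12 -0.85  1.01] [14.   0.9  6.7]
14.0 False 17.9 [20.89 -0.95  1.15] [15.5  1.9  6.2]
13.0 False 18.15 [20.72 -1.03  1.36] [17.2  2.1  6.6]
12.0 False 18.4 [20.5  -1.11  1.52] [18.4  2.6  6.3]
18.7 [20.48 -1.08  1.5 ] [18.1  1.2  5.6]
```

Firm stop: the fork advanced only about 2 mm over the last 9 mm commanded, at 18 N. I'll back off up-slope, lift, and look at the clip.

```bash
python3 - <<'E'
from plan import *; from look import unwarp
env.servo_line(push(23,0)[0],rate=40)
env.servo_line(push(60,0.5)[0],rate=80)
env.servo_line(push(75,110)[0],rate=200)
p,o=tcp(DO+[0,0,220],RD0); env.move_pose(p,o); env.wait(.2)
st=status.state(); print(st['time_s'],st['gripper_width'],np.round(st['ft_force'],2))
s=eyes.snapshot('top'); np.savez('top4.npz',**s); unwarp(s,AC,AA,4,'pics/u4.png')
s=eyes.snapshot('scene'); np.savez('scene4.npz',**s)
c=cv2.imread('pics/u4.png'); out=np.zeros((534,800,3),np.uint8); out[:,:400]=cv2.resize(c,(400,400)) if 0 else cv2.copyMakeBorder(cv2.resize(c,(400,400)),0,134,0,0,cv2.BORDER_CONSTANT)
b=cv2.cvtColor(s['image'][80:190,290:420],cv2.COLOR_RGB2BGR); out[:338,400:]=cv2.resize(b,(400,338)); cv2.imwrite('pics/c4.png',out)
E
```

```text
22.3667 28.905912674453024 [-0.38 -0.33 -2.97]
```

View pics/c4.png

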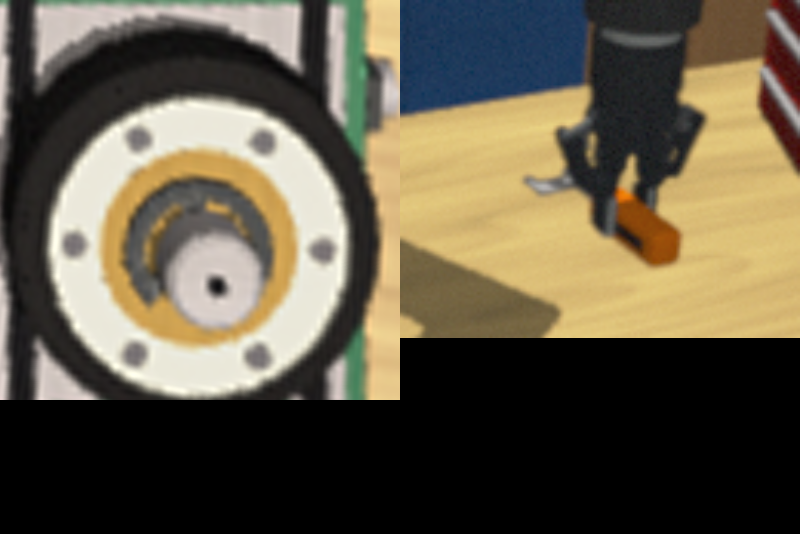

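Left crop (0.4 mm/px, axle at (200,250)): the clip's back is at row 178, so 28.8 mm up-slope (29.5 when home). Its sides at columns 123 and 273 put it on centre within 1 mm, so it is home. Right: the driver is still firmly held and about level. Now I'll lay it back.

```bash
python3 - <<'E'
from plan import *; from look import *
env.servo_line(tcp(DO+[0,0,25],RD0)[0],rate=200)
hit=env.servo_line(tcp(DO+[0,0,-1],RD0)[0],rate=25,until_force=6); print(hit,status.state()['position'])
hand.grip(65); env.wait(.2)
env.servo_line(tcp(DO+[0,0,230],RD0)[0],rate=200)
q=np.array(status.state()['q']); q[0]+=.9; env.goto_joints(q); env.wait(.3)
st=status.state(); print(st['time_s'],np.round(st['ft_force'],2))
for n in('scene','top'):
    s=eyes.snapshot(n); np.savez(''+n+'5.npz',**s)
s,W,r,hsv=P('top5.npz'); H,S,V=cv2.split(hsv)
o=(H>3)&(H<16)&(S>160)&(V>80); o[:180]=0;o[290:]=0;o[:,:140]=0;o[:,260:]=0; o&=(W[...,2]>31)&(W[...,2]<60)
print('handle',rect(onplane(s,r,o,36)),np.median(W[o][:,2]))
b=(W[...,0]>418)&(W[...,0]<450)&(abs(W[...,1]-232)<24)&(S<60)&(V>110); print('blade z',np.percentile(W[b][:,2],[10,50,90]))
out=np.zeros((600,800,3),np.uint8); out[:480]=cv2.cvtColor(cv2.resize(s['image'][120:300,130:430],(800,480),interpolation=2),cv2.COLOR_RGB2BGR); cv2.imwrite('pics/t5.png',out[:480])
E
```

```text
True [544.89536656 236.36948391  15.83794272]
28.6 [ 0.18  0.44 -0.75]
handle (array([559.5, 235.5]), array([97.3, 29.4]), 0.5) 35.147227384869666
blade z [ 5.49401431  8.99563719 12.54907267]
```

View pics/t5.png

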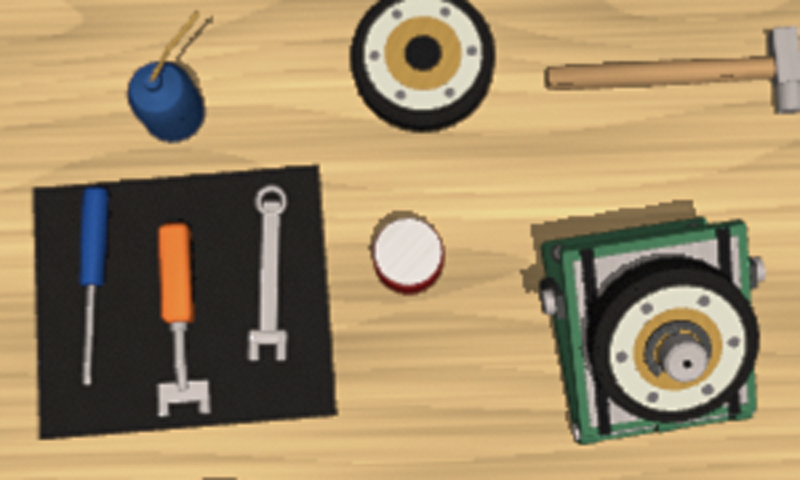

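The picture shows the driver lying flat at (177,270) with its fork at (184,398), the clip on the axle at (672,350), and the bystanders where they were. I'm handing in.

```bash
python3 -c "
from cell import env; env.job_done()"
```

```text
the job is handed in; nothing more can be done
```

I pushed the E-clip onto the axle with the fork driver until it stopped firmly, then laid the driver back on the mat, let go and handed the job in. That was at about 28.6 s of the 58 s allowed. The hand-in gives no verdict, so the result rests on my own checks.

- **Push:** I found the wheel face by touch, within 0.3 mm of the camera estimate. The push force peaked at about 12 N and fell to about 5 N as the clip snapped over. It then rose to 18 N against a firm stop.
- **Clip:** In the top picture after the push, its back is 28.8 mm from the axle centre (29.5 when home). It is centred sideways within about 1 mm. The camera is only good to about 2 mm, and I did not measure the clip's tilt separately.
- **Driver:** It lies flat on the mat, with the handle top at 35 mm and the blade top at 9 mm, both within about 1 mm of what it must be. It is within 2 mm of where I picked it up.
- **Bystanders:** None looks moved in the last picture. I judged this by eye.
- **Disagreements:**
  - At the final stop the arm read the prong ends 20–22 mm from the axle centre instead of 25. I put this down to 2–3 mm of measuring error plus slight tilting of the driver in the grip under load.
  - One planned check failed: the arm blocked the top camera during the push, so I relied on touch and force there.

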